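# Seat a lens on the lens tester with light taps and swing the clamp over it

## Robot

A 7-joint arm with a two-finger parallel gripper is mounted at the origin on a cart in front of the work surface, level with it; the furniture and walls round the work are solid. World frame = base frame: x ahead of the robot, y to its left, z up, the work surface at z = 0. Lengths are in m, angles in degrees, forces in N, time in s.
With the tool pointing down it reaches from about 0.4 to 0.75 m from the base axis. Payload 19.5 kg.
Tool frame: the origin (TCP) lies midway between the tips of the shut fingers; the grasp point (between the pads) lies 19 mm behind it; z points along the fingers, y is the line along which they close (so a half turn about z gives the same grasp; the last joint's range is limited). The gripper opens to 85 mm and grips with 20 to 120 N. Pads are 22 mm wide; open, the fingers measure 114 mm over their backs; the gripper's body (76 mm by 85 mm) begins 54 mm behind the grasp point. The pads swing forward as they close: fully open they stand 13 mm farther back than shut.
Start: joints at [-74.811, 40.479, -1.581, 85.061, 1.261, 54.483, -4.326], TCP at [0.174, 0.548, 0.231] pointing down, gripper open.
Joint ranges: [-155.06, 155.06], [-18.47, 123.98], [-90, 86.84], [0, 140.48], [-83.41, 263.41], [0, 116], [-161.91, 161.91]. Speed limits (degrees/s): [108.29, 108.29, 147.25, 147.25, 172.46, 172.46, 172.46].

## Interface

Orientations are given as [roll, pitch, yaw] about the fixed x, y, z axes, in that order (R = Rz(yaw) Ry(pitch) Rx(roll)).
In Python, from bench import monitor, viewer, order gives the robot as it stands.
- The arm moves only by the shell command python3 -m inch 'ROWS' [FORCE]. ROWS is JSON, a list of rows, each a list of 7 numbers: the shift along the tool's x, y, z normalised to -1 to 1, where 1 is 0.4 m, then the turn, a rotation vector about the tool's x, y, z normalised to -1 to 1, where 1 is pi rad, then the closure, from -1 (fully open) to 1 (shut), so that 0 is half open. A call has 1 to 5 rows; each row is the pose to reach, as a shift and turn from the pose commanded when the call began, along the tool's axes at that moment, turning the shorter way round; what a row does not reach only later rows make up. A row lasts 1/12 s, in which the tool goes at most 41.7 mm and 7.16 degrees, less where a joint would pass 70% of its speed; a pose out of reach is approached as far as the arm can. A call with a number of a shift or a turn outside -1 to 1 is refused whole. A call with a gripper value outside its range is refused whole. The fingers move at their own pace and stop on an object; FORCE is the grip in N (left out, the last holds). Time passes only in rows, so rows that repeat a pose let the fingers close. It gives the time, the measured TCP pose, the force, the opening and the grip force at its end, in the units of the state.
- monitor.read_state(): the state, without advancing time (a new reading comes with each control period).
- viewer.camera(name): name is "scene" or "side" or "wrist"; returns (picture, depth): 480x640x3 uint8, red, green, blue; 480x640 float32, m along the optical axis (not along the pixel's ray), 0 where there is no reading.
- viewer.calibration(name): a dict with "K" (3x3 intrinsics, pixels), "R" (3x3) and "t" (3): a world point X has camera coordinates R X + t. Camera axes: x right, y down, z forward; pixel columns grow to the right and rows downward; lengths in m; the calibration is good to about 2 mm. The wrist camera is an equidistant fisheye: a pixel r from the principal point sees the ray r / f radians off the axis. A picture is of the moment at which its call begins: read the wrist's pose just before it. calibration takes no time and is no camera call; for the wrist camera it gives the pose at the moment of the call.
- order.hand_in(): hands the job in; it is judged then, once.
The state is a dict: "time": time; "qpos": joint angles; "joint_velocities": joint speeds; "effort": joint torques, N m; "tool_pos": TCP position; "tcp_rot": TCP orientation; "wrist_force": force on the tool from outside, world axes, zero at the start; "torque": the same for the moment, N m; "gripper_width": finger opening in m; "gripper_force": force on a finger pad.
Only numpy, scipy, OpenCV 4.12 (cv2) and the standard library are available. Lean on these libraries where they do the work, as an engineer would, in place of code of your own. Each camera call takes 0.05 s, during which the arm holds its last target. There are 200 camera calls.

## Task

The inspection lens was set down crooked and off-centre on the lens tester's small post. Tap it gently sideways with the outside of the fingertips until it drops flat into the round seat in the middle of the post, without toppling it, then push the tester's swing clamp right round to its stop, so that its nose lies over the lens's ring. Pinch and lift nothing, and leave the spare lens, tape roll and cup of screws where they are.

Things in the scene. Friction and masses are not known exactly. Their poses are not given: they have to be found in the camera images.
- seat (a point): Centre of the floor of the tester's round seat, 44 mm across and 4 mm deep, z up. The seat is in the middle of the flat top of a round aluminium post 74 mm across: its floor, this point, is 46 mm above the bench, the rim around it 50 mm. The tester is fixed and does not move. Axes are the tester's: the clamp's pillar stands 50 mm from here along this frame's -x.
- lens_foot (a point): Centre of the underside of the loose lens on the post; z up its axis. Foot 40 mm across, 7 mm high (2 mm play all round in the seat); above it a knurled ring 50 mm across from 7 to 24 mm up; then a barrel 39 to 41 mm across. It starts 10 to 15 mm off the seat's centre, on the side away from the clamp, usually tilted, one side up on the rim. Seated, this point is on the seat's floor the lens upright.
- lens_center (a point): Centre of the same lens, half-way up (26 mm above its underside).
- clamp (a joint): Angle of the swing clamp about its vertical pivot, rad: 0 = closed against its stop, nose pointing at the seat's centre, 2 mm above a seated lens's ring, handle pointing straight away from the seat; grows counter-clockwise seen from above as it opens, to 1.3. A little friction (0.03 N m): it stays where it is left.
- clamp_pivot (a point): Point on the clamp's pivot axis at the underside of its arm, 72 mm above the bench, on a pillar 14 mm across. Axes are the tester's, as for the seat; they do not turn with the clamp. The nose reaches 28 mm from the pivot.
- clamp_knob (a point): Middle of the black upright knob (13 to 15 mm across, from 78 to 98 mm above the bench) near the end of the clamp's handle, 60 mm from the pivot. The handle is a flat steel bar 11 mm wide between 72 and 78 mm above the bench, free beneath down to the base plate, ending 65 mm from the pivot.
- tester: The whole tester: dark base plate 130 x 100 x 12 mm with the post and the clamp's pillar on it; origin on the bench below the seat's centre, axes as for the seat.
- lens: The black lens on the post, 52 mm tall, 50 mm across at its ring, about 0.16 kg; it slides, rocks and topples easily. Origin at the centre of its underside, z along its axis. At the start it usually leans about 0.2 rad into the seat: on the raised side its ring is then some 16 to 33 mm above the seat's floor; pushed lower than that it is wedged up.
- spare_lens: A second, identical lens standing on the bench; to be left alone. Origin at the centre of its underside.
- kapton_roll: Roll of amber tape lying on the bench, 62 mm across, 19 mm high; to be left alone. Origin at the centre of its underside.
- cup_screws: Small white cup of screws on the bench, 58 mm across, 26 mm high; to be left alone. Origin at the centre of its underside.
Mind the look-alikes: they are no part of the job. What is shaped like the lens but orange is not meant.

How it is judged (in metres and radians):
On the way, in this order (a step that is already met when the one before it is completed fails the run):
1. the lens stands flat in the seat, the clamp still open (z of lens_foot in the frame of seat below 0.0015 m and horizontal distance between lens_foot and seat below 0.004 m and angle between lens's own z axis and vertical below 0.035 rad and value of joint clamp above 0.6 rad), for 0.3 s.
2. the clamp is closed over the lens's ring (value of joint clamp below 0.15 rad), for 0.2 s.
At the end, for the whole second after the job is handed in: The lens stands still and upright (within 2 degrees) on the floor of the seat (within 1.5 mm in height, 4 mm off-centre), the clamp is within 0.15 rad of its closed stop, and the spare lens, tape roll and cup have moved less than 15 mm (z of lens_foot in the frame of seat between -0.0015 and 0.0015 m and horizontal distance between lens_foot and seat below 0.004 m and angle between lens's own z axis and vertical below 0.035 rad and linear speed of lens below 0.01 m/s and value of joint clamp below 0.15 rad and distance of each of spare_lens, kapton_roll, cup_screws from where it was at the start of the episode below 0.015 m); the robot touches nothing.
It fails at once if the lens is toppled (tilted more than 0.5 rad) or knocked off the post (more than 30 mm off the seat's centre) (angle between lens's own z axis and vertical above 0.5 rad or horizontal distance between lens_foot and seat above 0.03 m).
It fails at once if the lens is lifted more than 20 mm above the seat's floor (z of lens_foot in the frame of seat above 0.02 m).
It fails at once if the lens or the clamp's knob is taken between the fingers ((horizontal distance between the grasp point and lens_center below 0.015 m and z of the grasp point in the frame of tester below 0.105 m) or distance between the grasp point and clamp_knob below 0.01 m).
It fails at once if the lens is struck or pushed hard (more than 15 N) (contact force between the fingers and lens above 15 N).
It fails at once if the spare lens, tape roll or cup is moved more than 15 mm (distance of any of spare_lens, kapton_roll, cup_screws from where it was at the start of the episode above 0.015 m).
It also fails if it takes over 61 s, if anything falls off the work surface, if the arm or the gripper's body presses on something with over 40 N, if the wrist force passes 120 N, or if a joint passes its speed limit or range.

## Working session

There is one attempt and no reset: what is moved stays moved. The work goes in short steps, Python scripts to look and compute and a shell command to move; the robot and the scene stay as the last step left them, time stands still between calls to the robot, and variables do not carry over. Pictures are saved under pics/ and viewed, at most 10 in all, crops included, and the job is handed in when it is done.

```bash
mkdir -p pics; ls; python3 - <<'E'
from bench import monitor, viewer
import cv2
print(monitor.read_state())
for n in("scene","side"):
    p,d=viewer.camera(n); cv2.imwrite(f"pics/{n}0.png",p[:,:,::-1]); c=viewer.calibration(n); print(n,c)
    import numpy as np; np.savez(f"pics/{n}0.npz",p=p,d=d,**c)
E
```

```text
pics
{'time': 0.0, 'qpos': array([-74.81155875,  40.51241545,  -1.58369855,  85.08374563,
         1.26155393,  54.48312529,  -4.32543745]), 'joint_velocities': array([-0.13240018,  0.05589363,  0.0747203 ,  0.03056943, -0.12719311,
        0.04986199, -0.00948289]), 'effort': array([ 3.19096462e-04, -8.83242416e+01,  1.23465165e+00, -2.36170042e+01,
        1.69014197e-02,  6.58337114e-03,  2.24155883e-06]), 'tool_pos': array([0.17356403, 0.54790332, 0.23084508]), 'tcp_rot': array([-1.79938104e+02,  1.97330073e-03,  1.62424362e+02]), 'wrist_force': array([0.93314093, 0.24124856, 0.02819186]), 'torque': array([-0.0205799 , -0.00258115,  0.0250905 ]), 'gripper_force': 0.0, 'gripper_width': 0.08540759815790509}
scene {'K': array([[440.29653512,   0.        , 313.56766154],
       [  0.        , 440.29653512, 241.74054453],
       [  0.        ,   0.        ,   1.        ]]), 'R': array([[ 0.90752137, -0.41962903,  0.01778863],
       [-0.27902409, -0.63401244, -0.72123074],
       [ 0.31392757,  0.64956886, -0.69246645]]), 't': array([-0.60991073,  0.04633015,  0.91421365])}
side {'K': array([[473.07215514,   0.        , 313.73867661],
       [  0.        , 473.07215514, 249.62362406],
       [  0.        ,   0.        ,   1.        ]]), 'R': array([[-0.98849673, -0.14950474, -0.02285934],
       [-0.05173062,  0.4762472 , -0.87778844],
       [ 0.14212023, -0.86650847, -0.47850277]]), 't': array([0.52428923, 0.19818803, 0.63740801])}
```

View pics/scene0.png

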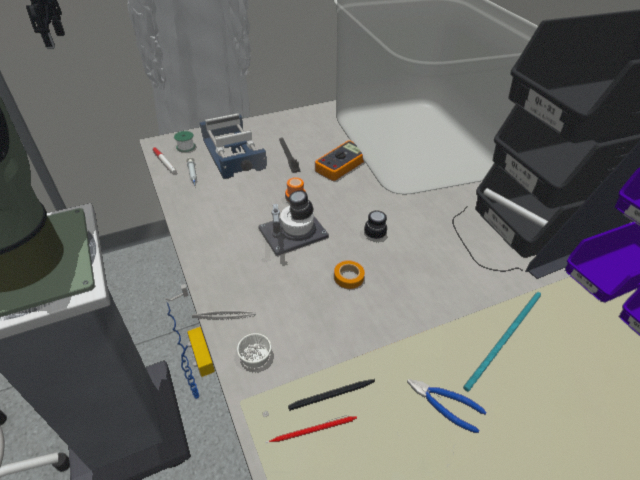

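View pics/side0.png

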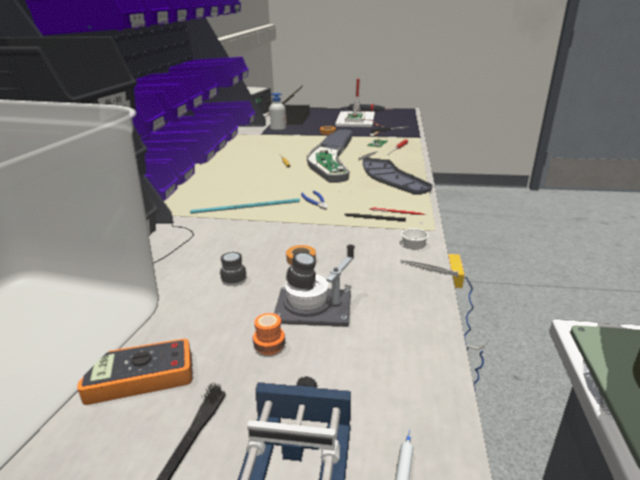

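The scene view shows the tester at about (295,225), with the black lens on its post at (300,205). The pillar is at (277,215), the knob near (282,255), the spare at (376,224), the roll at (349,274) and the cup at (254,350). The side view shows the knob at (350,250). Next I'll enlarge both views and measure.

```bash
cat > h.py <<'E'
import numpy as np, cv2
from bench import monitor, viewer
def cloud(n,f=None):
    z=np.load(f) if f else None
    if z is None: p,d=viewer.camera(n); c=viewer.calibration(n)
    else: p,d,c=z['p'],z['d'],z
    v,u=np.mgrid[0:480,0:640]; K=c['K']
    X=np.stack([(u-K[0,2])/K[0,0]*d,(v-K[1,2])/K[1,1]*d,d],-1)
    return p,d,(X-c['t'])@c['R'],c      # R^T(X-t)
def ray(c,u,v,z):
    r=c['R'].T@np.array([(u-c['K'][0,2])/c['K'][0,0],(v-c['K'][1,2])/c['K'][1,1],1]); o=-c['R'].T@c['t']
    return o+r*(z-o[2])/r[2]
def proj(c,X):
    q=c['K']@(c['R']@np.asarray(X)+c['t']); return q[:2]/q[2]
E
python3 - <<'E'
from h import *
ims=[]
for n,(u,v) in dict(scene=(295,225),side=(315,280)).items():
    p,d,W,c=cloud(n,f"pics/{n}0.npz")
    ims.append(cv2.resize(p[v-50:v+50,u-50:u+50],(400,400),interpolation=cv2.INTER_CUBIC))
    print(n,"cam",-c['R'].T@c['t'])
    for zl,zh in((.008,.016),(.045,.056),(.056,.07),(.07,.085),(.085,.11)):
        m=(W[...,2]>zl)&(W[...,2]<zh)&(d>0); m[:v-60]=0;m[v+60:]=0;m[:,:u-50]=0;m[:,u+50:]=0
        q=W[m]; print(zl,len(q),q.min(0).round(3),q.max(0).round(3),np.median(q,0).round(3))
cv2.imwrite("pics/crop0.png",np.hstack(ims)[:,:,::-1])
p,d,W,c=cloud("scene","pics/scene0.npz")
for nm,(u,v,z) in dict(spare=(376,224,.03),roll=(349,274,.015),cup=(254,350,.02)).items(): print(nm,ray(c,u,v,z).round(3))
E
```

```text
scene cam [ 0.27943738 -0.82040707  0.67732648]
0.008 985 [ 0.488 -0.332  0.008] [0.767 0.121 0.016] [ 0.536 -0.167  0.013]
0.045 568 [ 0.509 -0.179  0.045] [0.627 0.088 0.056] [ 0.56  -0.137  0.051]
0.056 106 [ 0.549 -0.168  0.056] [ 0.616 -0.025  0.07 ] [ 0.566 -0.161  0.064]
0.07 298 [ 0.489 -0.207  0.07 ] [ 0.598 -0.115  0.085] [ 0.554 -0.158  0.079]
0.085 363 [ 0.489 -0.207  0.085] [ 0.591 -0.119  0.108] [ 0.563 -0.153  0.1  ]
side cam [0.437922   0.53631667 0.49095357]
0.008 1288 [ 0.487 -0.335  0.008] [ 0.633 -0.086  0.016] [ 0.531 -0.113  0.012]
0.045 837 [ 0.507 -0.171  0.045] [ 0.613 -0.007  0.056] [ 0.568 -0.114  0.05 ]
0.056 254 [ 0.507 -0.154  0.056] [ 0.597 -0.114  0.07 ] [ 0.559 -0.123  0.064]
0.07 516 [ 0.488 -0.199  0.07 ] [ 0.597 -0.113  0.085] [ 0.523 -0.13   0.077]
0.085 481 [ 0.486 -0.203  0.085] [ 0.587 -0.117  0.106] [ 0.564 -0.132  0.098]
spare [ 0.724 -0.217  0.03 ]
roll [ 0.606 -0.313  0.015]
cup [ 0.372 -0.406  0.02 ]
```

View pics/crop0.png

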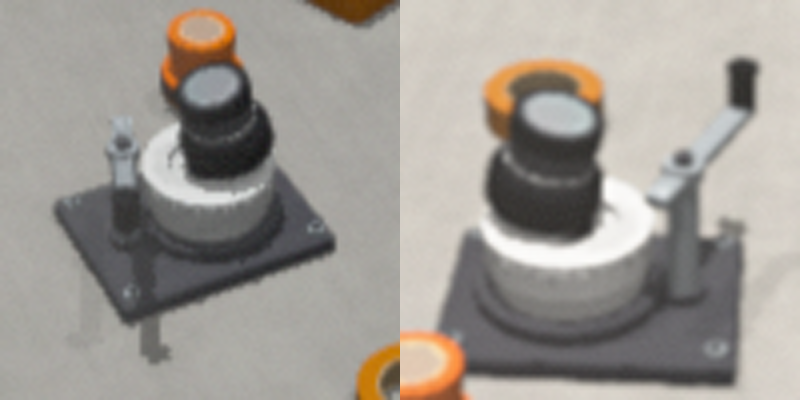

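```bash
python3 - <<'E'
from h import *
P={};T=[];A=[]
for n in("scene","side"):
    p,d,W,c=cloud(n,f"pics/{n}0.npz")
    near=(d>0)&(np.hypot(W[...,0]-.56,W[...,1]+.14)<.11)
    g=p.astype(int).sum(2)
    m=near&(W[...,2]>.009)&(W[...,2]<.015)&(g<330)
    m=cv2.morphologyEx(m.astype(np.uint8),cv2.MORPH_OPEN,np.ones((2,2)))>0
    q=W[m]; r=cv2.minAreaRect((q[:,:2]*1000).astype(np.float32)); print(n,"plate",len(q),np.round(r[0],1),np.round(r[1],1),r[2])
    T.append(q)
    m=near&(abs(W[...,2]-.05)<.003)&(g>450); q=W[m]
    ce,ra=cv2.minEnclosingCircle((q[:,:2]*1000).astype(np.float32)); print("post",len(q),ce,ra)
    k=(d>0)&(np.hypot(W[...,0]-.495,W[...,1]+.205)<.03)&(W[...,2]>.07); q=W[k]; print("knob",len(q),q.mean(0).round(4),q.min(0).round(4),q.max(0).round(4),'top',q[q[:,2]>.094].mean(0).round(4))
    # handle/arm
    m=(d>0)&(abs(W[...,2]-.0765)<.004)&(W[...,0]<.535)&(W[...,0]>.48)&(W[...,1]<-.1)&(W[...,1]>-.22); q=W[m]
    l=cv2.fitLine((q[:,:2]*1000).astype(np.float32),cv2.DIST_HUBER,0,.1,.1).ravel(); print("arm",len(q),l, np.degrees(np.arctan2(l[1],l[0])),q.min(0).round(3),q.max(0).round(3))
    # lens top: grey disc
    m=near&(W[...,2]>.085)&(W[...,0]>.53); q=W[m]; gg=g[m]; s=q[gg>300]
    print("lens glass",len(s),s.mean(0).round(4))
    C=s.mean(0);u,sv,vt=np.linalg.svd(s-C); print(" normal",vt[2].round(3),sv.round(3))
    q=W[near&(W[...,2]>.055)&(W[...,0]>.53)];A.append(q)
q=np.vstack(T); r=cv2.minAreaRect((q[:,:2]*1000).astype(np.float32)); print("both",r)
q=np.vstack(A)
for z in np.arange(.056,.112,.006):
    s=q[abs(q[:,2]-z)<.003]
    if len(s)<8: continue
    M=np.c_[2*s[:,:2],np.ones(len(s))]; b=np.linalg.lstsq(M,(s[:,:2]**2).sum(1),rcond=None)[0]
    print(round(z,3),len(s),b[:2].round(4),np.sqrt(b[2]+b[0]**2+b[1]**2).round(4))
E
```

```text
scene plate 682 [ 468.9 -440.1] [836.7 148.5] 73.58563995361328
post 204 (564.1819458007812, -140.09197998046875) 37.56529235839844
knob 87 [ 0.4944 -0.2022  0.0902] [ 0.4886 -0.207   0.0735] [ 0.5013 -0.1903  0.1016] top [ 0.495  -0.2004  0.098 ]
arm 86 [ 3.4156734e-01  9.3985730e-01  5.1049301e+02 -1.5617702e+02] 70.0276 [ 0.489 -0.206  0.073] [ 0.528 -0.115  0.08 ]
lens glass 114 [ 0.5668 -0.1426  0.1033]
 normal [ 0.156 -0.027 -0.987] [0.088 0.082 0.024]
side plate 967 [526.9 180.7] [125.5 722.5] 4.196620464324951
post 425 (571.55126953125, -103.54137420654297) 71.80558013916016
knob 138 [ 0.494  -0.1912  0.086 ] [ 0.4864 -0.203   0.0717] [ 0.5039 -0.1755  0.0987] top [ 0.4933 -0.1954  0.097 ]
arm 224 [ 3.3940440e-01  9.4064057e-01  5.0692358e+02 -1.5203552e+02] 70.15941 [ 0.488 -0.199  0.073] [ 0.526 -0.113  0.08 ]
lens glass 193 [ 0.5651 -0.1381  0.1013]
 normal [-0.157  0.051  0.986] [0.129 0.121 0.035]
both ((490.6573486328125, -157.46197509765625), (1365.948974609375, 265.7500305175781), 83.33723449707031)
0.056 57 [ 0.5993 -0.1049] 0.0503
0.062 116 [ 0.5742 -0.1409] 0.0253
0.068 189 [ 0.5746 -0.1412] 0.0251
0.074 187 [ 0.5748 -0.142 ] 0.023
0.08 153 [ 0.5727 -0.1413] 0.021
0.086 106 [ 0.5697 -0.1406] 0.02
0.092 99 [ 0.5674 -0.1401] 0.0203
0.098 241 [ 0.5689 -0.1401] 0.0189
0.104 290 [ 0.5715 -0.1413] 0.0127
```

```bash
python3 - <<'E'
from h import *
T=[]
for n in("scene","side"):
    p,d,W,c=cloud(n,f"pics/{n}0.npz")
    near=(d>0)&(np.hypot(W[...,0]-.56,W[...,1]+.14)<.09)
    g=p.astype(int).sum(2)
    m=near&(W[...,2]>.007)&(W[...,2]<.016)&(g<330)
    q=W[m]; r=cv2.minAreaRect((q[:,:2]*1000).astype(np.float32)); print(n,"plate",len(q),np.round(r[0],1),np.round(r[1],1),r[2]); T.append(q)
    m=(near&(abs(W[...,2]-.05)<.004)&(g>400)&(np.hypot(W[...,0]-.563,W[...,1]+.139)<.045)).astype(np.uint8)
    q=W[m>0]; ce,ra=cv2.minEnclosingCircle((q[:,:2]*1000).astype(np.float32)); print("post",len(q),ce,ra)
    q=W[near&(abs(W[...,2]-.026)<.012)&(g>300)&(np.hypot(W[...,0]-.563,W[...,1]+.139)<.045)]
    M=np.c_[2*q[:,:2],np.ones(len(q))]; b=np.linalg.lstsq(M,(q[:,:2]**2).sum(1),rcond=None)[0]; print("postside",len(q),b[:2],np.sqrt(b[2]+b[:2]@b[:2]))
    q=W[(d>0)&(np.hypot(W[...,0]-.513,W[...,1]+.141)<.012)&(W[...,2]>.02)&(W[...,2]<.07)]; print("pillar",len(q),q.mean(0))
    # lens ring per view
    q=W[near&(W[...,2]>.06)&(W[...,2]<.072)&(np.hypot(W[...,0]-.574,W[...,1]+.141)<.03)]
    M=np.c_[2*q[:,:2],np.ones(len(q))]; b=np.linalg.lstsq(M,(q[:,:2]**2).sum(1),rcond=None)[0]; print("ring",len(q),b[:2],np.sqrt(b[2]+b[:2]@b[:2]))
    if n=="scene": print("box",ray(c,390,190,0),ray(c,338,105,0),ray(c,336,5,.25))
print(cv2.minAreaRect((np.vstack(T)[:,:2]*1000).astype(np.float32)))
E
python3 -m inch '[[0.12,-0.34,0,0,0,0,1],[0.12,-0.34,0,0,0,0,1]]'
```

```text
scene plate 810 [ 554.3 -143.5] [129.3  99. ] 3.1498613357543945
post 273 (563.8382568359375, -140.60208129882812) 38.011470794677734
postside 70 [ 0.55777835 -0.15231327] 0.021869556626660482
pillar 8 [ 0.51839834 -0.14486612  0.03315252]
ring 103 [ 0.57479874 -0.1433524 ] 0.02376978347070037
box [ 0.84432644 -0.09087233  0.        ] [0.9327867  0.37226974 0.        ] [0.99715557 0.54287063 0.25      ]
side plate 1084 [ 552.  -134.9] [125.5  96.5] 3.491528034210205
post 431 (562.2938232421875, -137.34982299804688) 37.80754852294922
postside 346 [ 0.56487895 -0.14005335] 0.0361893509682483
pillar 186 [ 0.51232171 -0.13637928  0.04385795]
ring 213 [ 0.57347835 -0.13919502] 0.023527743413053494
((554.0513916015625, -139.71377563476562), (129.30404663085938, 106.55563354492188), 3.1498613357543945)
time: 0.27
tool_pos: [0.1234, 0.4807, 0.2304]
tcp_rot: [-180.0, 0.0, 162.3]
wrist_force: [-1.4, 1.8, 0.4]
gripper_width: 0.0638
gripper_force: 0.0
```

```bash
python3 -m inch '[[-0.845,-0.2,0,0,0,0,1],[-0.845,-0.2,0,0,0,0,1],[-0.845,-0.2,0,0,0,0,1],[-0.845,-0.2,0,0,0,0,1],[-0.845,-0.2,0,0,0,0,1]]'; python3 -m inch '[[-0.4,-0.2,0,0,0,0,1],[-0.4,-0.2,0,0,0,0,1],[-0.4,-0.2,0,0,0,0,1],[-0.4,-0.2,0,0,0,0,1],[-0.4,-0.2,0,0,0,0,1]]'
```

```text
time: 0.68
tool_pos: [0.3036, 0.3733, 0.2313]
tcp_rot: [-180.0, -0.0, 162.4]
wrist_force: [0.8, 0.7, -0.4]
gripper_width: 0.0007
gripper_force: 0.0
time: 1.1
tool_pos: [0.4343, 0.2449, 0.2311]
tcp_rot: [-179.9, 0.1, 162.1]
wrist_force: [0.5, -1.1, -0.2]
gripper_width: -0.0001
gripper_force: 0.0
```

```bash
python3 -m inch '[[-0.767,-0.8,0,0,0,-0.033,1],[-0.767,-0.8,0,0,0,-0.033,1],[-0.767,-0.8,0,0,0,-0.033,1],[-0.767,-0.8,0,0,0,-0.033,1],[-0.767,-0.8,0,0,0,-0.033,1]]'
```

```text
time: 1.52
tool_pos: [0.5231, 0.061, 0.2312]
tcp_rot: [-180.0, -0.0, 168.4]
wrist_force: [0.6, 0.2, -0.4]
gripper_width: -0.0001
gripper_force: 0.0
```

```bash
python3 -m inch '[[-0.367,-0.47,0,0,0,0,1],[-0.367,-0.47,0,0,0,0,1],[-0.367,-0.47,0,0,0,0,1],[-0.367,-0.47,0,0,0,0,1],[-0.367,-0.47,0,0,0,0,1]]'; python3 -m inch '[[0,0,0.1,0,0,0,1],[0,0,0.15,0,0,0,1],[0,0,0.15,0,0,0,1]]'
python3 - <<'E'
from h import *
print(monitor.read_state()['tool_pos'],monitor.read_state()['tcp_rot'])
c=viewer.calibration("wrist");print(c)
p,d=viewer.camera("wrist"); cv2.imwrite("pics/w1.png",p[:,:,::-1]); np.savez("pics/w1.npz",p=p,d=d,**c)
E
```

```text
time: 1.93
tool_pos: [0.6154, -0.1258, 0.2312]
tcp_rot: [-180.0, -0.0, 168.3]
wrist_force: [0.5, 1.0, 0.2]
gripper_width: 0.0001
gripper_force: 0.0
time: 2.18
tool_pos: [0.6132, -0.1237, 0.167]
tcp_rot: [-180.0, -0.4, 168.3]
wrist_force: [-0.6, 0.8, -0.3]
gripper_width: -0.0002
gripper_force: 0.0
[ 0.61319897 -0.12371403  0.16701135] [-179.98954392   -0.38774482  168.32984515]
{'K': array([[371.64829954,   0.        , 314.83596663],
       [  0.        , 371.64829954, 245.78266252],
       [  0.        ,   0.        ,   1.        ]]), 'R': array([[ 2.02517057e-01,  9.79278363e-01, -8.53545529e-04],
       [ 9.42472181e-01, -1.94668589e-01,  2.71754170e-01],
       [ 2.65956820e-01, -5.58392976e-02, -9.62366324e-01]]), 't': array([-0.00231984, -0.61948952,  0.14829708])}
```

View pics/w1.png

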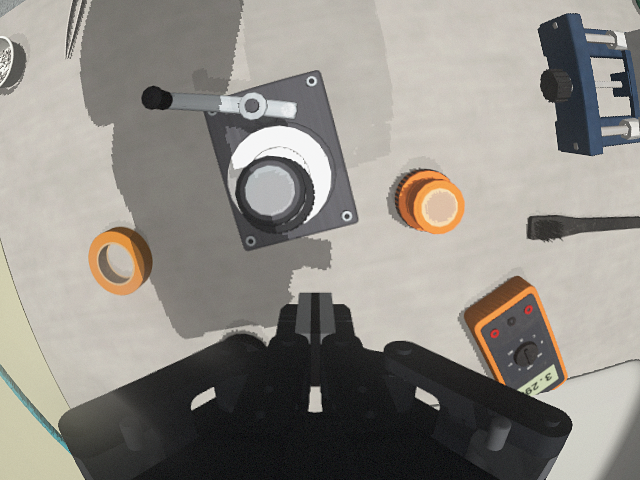

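The wrist view shows the white post top as a crescent around (282,180), the lens glass at (271,192) and the pivot ring at (252,106). The knob is at (154,98), and the plate screws are at (311,81), (347,216), (250,241) and (213,111).

```bash
cat >> h.py <<'E'
def wray(c,u,v,z):
    u,v=np.atleast_1d(u),np.atleast_1d(v)
    x=(u-c['K'][0,2])/c['K'][0,0];y=(v-c['K'][1,2])/c['K'][1,1];th=np.hypot(x,y);s=np.sin(th)/np.maximum(th,1e-9)
    r=np.stack([x*s,y*s,np.cos(th)],-1)@c['R']; o=-c['R'].T@c['t']
    return o+r*((z-o[2])/r[:,2])[:,None]
def circ(q):
    M=np.c_[2*q[:,:2],np.ones(len(q))]; b=np.linalg.lstsq(M,(q[:,:2]**2).sum(1),rcond=None)[0]; return b[:2].round(4),np.sqrt(b[2]+b[:2]@b[:2]).round(4)
def wpost(p,c):
    g=p.astype(int); m=((g.min(2)>200)).astype(np.uint8); 
    n,l,s,_=cv2.connectedComponentsWithStats(m); 
    o=wray(c,0,0,0); best=None
    for i in range(1,n):
        if s[i,4]<150: continue
        v,u=np.nonzero(l==i); q=wray(c,u,v,.05)
        if np.hypot(*(q.mean(0)[:2]-[.563,-.14]))<.04:
            best=q if best is None else np.vstack([best,q])
    ce,ra=cv2.minEnclosingCircle((best[:,:2]*1000).astype(np.float32)); return np.array(ce)/1000,ra
E
python3 - <<'E'
from h import *
c=np.load("pics/w1.npz");p=c['p'];d=c['d']
print("post",wpost(p,c))
S=wray(c,[311,347,250,213],[81,216,241,111],.012);print(S.round(4),S.mean(0))
print("yaw",[np.degrees(np.arctan2(*(S[a]-S[b])[[1,0]])) for a,b in((1,0),(2,3))],[np.linalg.norm(S[a]-S[b]) for a,b in((1,0),(2,3),(0,3),(1,2))])
P=wray(c,252,106,.079)[0];k=wray(c,154,98,.098)[0];print("pivot",P,"knob",k,np.linalg.norm((P-k)[:2]),np.degrees(np.arctan2(*(k-P)[[1,0]])))
# dark lens ring / depth
v,u=np.mgrid[0:480,0:640]; 
x=(u-c['K'][0,2])/c['K'][0,0];y=(v-c['K'][1,2])/c['K'][1,1];th=np.hypot(x,y)+1e-9
W=(np.stack([x/th*np.tan(th)*d,y/th*np.tan(th)*d,d],-1)-c['t'])@c['R']
print("glass z",W[192,271],"post",W[150,320],"bench",W[300,200])
m=(W[...,2]>.085)&(np.hypot(W[...,0]-.567,W[...,1]+.14)<.03)&(d>0);g=p.astype(int).sum(2)
s=W[m&(g>300)];C=np.median(s,0);s=s[abs(s-C).max(1)<.02];uu,sv,vt=np.linalg.svd(s-s.mean(0));print(len(s),s.mean(0),vt[2])
for z in(.08,.086,.092,.098,.104):
    pass
r=W[(W[...,2]>.058)&(W[...,2]<.095)&(np.hypot(W[...,0]-.574,W[...,1]+.14)<.035)&(d>0)]
print("ring",len(r),cv2.minEnclosingCircle((r[:,:2]*1000).astype(np.float32)),r[:,2].min(),r[:,2].max())
E
```

```text
post (array([ 0.56319733, -0.14033994]), 36.965736389160156)
[[ 0.4945 -0.103   0.012 ]
 [ 0.608  -0.0964  0.012 ]
 [ 0.6124 -0.18    0.012 ]
 [ 0.4998 -0.1852  0.012 ]] [ 0.55365451 -0.1411386   0.012     ]
yaw [np.float64(3.327966861240611), np.float64(2.6433851944298956)] [np.float64(0.11368297719686091), np.float64(0.11275643450732817), np.float64(0.08239345814108383), np.float64(0.08374047250961315)]
pivot [ 0.51314732 -0.14338088  0.079     ] knob [ 0.4941438  -0.19816279  0.098     ] 0.057984407837700286 -109.13134916909424
glass z [ 0.56634084 -0.13985779  0.10387974] post [ 0.55001983 -0.10767581  0.05053281] bench [ 0.66030803 -0.24440133  0.00202182]
2402 [ 0.56467099 -0.13937337  0.10321237] [-0.21745373  0.06139401  0.9741379 ]
ring 951 ((572.8558349609375, -141.15280151367188), 25.664302825927734) 0.060867095437277606 0.0947503065179657
```

```bash
python3 -m inch '[[-0.036,-0.066,0,0,0,0,1],[-0.036,-0.066,0,0,0,0,1],[-0.036,-0.066,0.05,0,0,0,1],[-0.036,-0.066,0.05,0,0,0,1],[-0.036,-0.066,0.05,0,0,0,1]]'
```

```text
time: 2.65
tool_pos: [0.624, -0.1519, 0.1524]
tcp_rot: [-180.0, 0.0, 168.4]
wrist_force: [-1.1, -0.2, -0.4]
gripper_width: -0.0
gripper_force: 0.0
```

```bash
python3 -m inch '[[0,0,0.08,0,0,0,1],[0,0,0.16,0,0,0,1],[0,0,0.216,0,0,0,1],[0,0,0.216,0,0,0,1],[0,0,0.216,0,0,0,1]]'; python3 -m inch '[[0.01,0,0,0,0,0,1],[0.02,0,0,0,0,0,1],[0.02,0,0,0,0,0,1]]'
```

```text
time: 3.07
tool_pos: [0.6243, -0.1521, 0.0662]
tcp_rot: [-180.0, 0.0, 168.4]
wrist_force: [-0.4, 0.6, 1.0]
gripper_width: -0.0001
gripper_force: 0.0
time: 3.32
tool_pos: [0.616, -0.1507, 0.0666]
tcp_rot: [-180.0, 0.1, 168.4]
wrist_force: [0.6, -0.8, 0.4]
gripper_width: -0.0002
gripper_force: 0.0
```

```bash
for i in 1; do python3 -m inch '[[0.004,0,0,0,0,0,1],[0.008,0,0,0,0,0,1],[0.012,0,0,0,0,0,1],[0.015,0,0,0,0,0,1],[0.018,0,0,0,0,0,1]]'; done; python3 -m inch '[[0.002,0,0,0,0,0,1],[0.004,0,0,0,0,0,1],[0.006,0,0,0,0,0,1],[0.008,0,0,0,0,0,1],[0.01,0,0,0,0,0,1]]'
cat > look.py <<'E'
import sys
from h import *
s=monitor.read_state(); c=viewer.calibration("wrist"); p,d=viewer.camera("wrist")
cv2.imwrite(f"pics/{sys.argv[1]}.png",p[:,:,::-1]); np.savez(f"pics/{sys.argv[1]}.npz",p=p,d=d,**c)
v,u=np.mgrid[0:480,0:640]; x=(u-c['K'][0,2])/c['K'][0,0];y=(v-c['K'][1,2])/c['K'][1,1];th=np.hypot(x,y)+1e-9
W=(np.stack([x/th*np.tan(th)*d,y/th*np.tan(th)*d,d],-1)-c['t'])@c['R']; seat=np.array([.5632,-.1403])
m=(W[...,2]>.085)&(W[...,2]<.115)&(np.hypot(W[...,0]-.567,W[...,1]+.14)<.025)&(d>0);q=W[m&(p.astype(int).sum(2)>300)]
C=np.median(q,0);q=q[abs(q-C).max(1)<.02];q=q[np.linalg.norm(q-C,axis=1)<.018];n=np.linalg.svd(q-q.mean(0))[2][2];n*=np.sign(n[2]);t=q.mean(0)
f=t-.052*n; print("t",s['time'],"tcp-seat",(s['tool_pos'][:2]-seat).round(4),"F",s['wrist_force'].round(1)); print("glass",len(q),t.round(4),"tilt",n.round(3),"foot-seat",(f-[*seat,.046]).round(4))
E
python3 look.py w2
```

```text
time: 3.73
tool_pos: [0.6089, -0.1493, 0.0649]
tcp_rot: [-180.0, -0.0, 168.4]
wrist_force: [-0.2, 0.7, 0.1]
gripper_width: 0.0
gripper_force: 0.0
time: 4.15
tool_pos: [0.605, -0.1485, 0.0649]
tcp_rot: [-180.0, 0.0, 168.4]
wrist_force: [0.4, -0.7, 0.2]
gripper_width: 0.0003
gripper_force: 0.4
t 4.15 tcp-seat [ 0.0418 -0.0082] F [ 0.4 -0.7  0.2]
glass 9319 [ 0.5611 -0.1385  0.103 ] tilt [-0.224  0.065  0.972] foot-seat [ 0.0096 -0.0017  0.0064]
```

```bash
python3 -m inch '[[0.002,0,0,0,0,0,1],[0.004,0,0,0,0,0,1],[0.006,0,0,0,0,0,1],[0.008,0,0,0,0,0,1],[0.01,0,0,0,0,0,1]]'; python3 look.py w3
```

```text
time: 4.62
tool_pos: [0.6011, -0.1477, 0.0649]
tcp_rot: [-180.0, -0.0, 168.4]
wrist_force: [0.6, -0.1, 0.7]
gripper_width: -0.0001
gripper_force: 0.4
t 4.6167 tcp-seat [ 0.0379 -0.0074] F [ 0.6 -0.1  0.7]
glass 9270 [ 0.5574 -0.1376  0.103 ] tilt [-0.22   0.07   0.973] foot-seat [ 0.0057 -0.0009  0.0064]
```

```bash
python3 -m inch '[[0.0015,0,0,0,0,0,1],[0.003,0,0,0,0,0,1],[0.0045,0,0,0,0,0,1],[0.006,0,0,0,0,0,1],[0.006,0,0,0,0,0,1]]'; python3 look.py w4
```

```text
time: 5.08
tool_pos: [0.5987, -0.1472, 0.0649]
tcp_rot: [-180.0, -0.0, 168.4]
wrist_force: [0.3, -0.7, 0.2]
gripper_width: -0.0
gripper_force: 0.3
t 5.0833 tcp-seat [ 0.0355 -0.0069] F [ 0.3 -0.7  0.2]
glass 8589 [ 0.5561 -0.1372  0.1033] tilt [-0.201  0.067  0.977] foot-seat [ 0.0033 -0.0004  0.0065]
```

```bash
python3 -m inch '[[0.0015,0,0,0,0,0,1],[0.003,0,0,0,0,0,1],[0.0045,0,0,0,0,0,1],[0.0045,0,0,0,0,0,1]]'; python3 look.py w5
```

```text
time: 5.47
tool_pos: [0.5969, -0.1468, 0.0649]
tcp_rot: [-180.0, -0.0, 168.4]
wrist_force: [1.4, 0.3, -0.2]
gripper_width: 0.0002
gripper_force: 0.3
t 5.4667 tcp-seat [ 0.0337 -0.0065] F [ 1.4  0.3 -0.2]
glass 7998 [ 0.5553 -0.1369  0.1035] tilt [-0.18   0.065  0.981] foot-seat [0.0015 0.0001 0.0065]
```

View pics/w5.png

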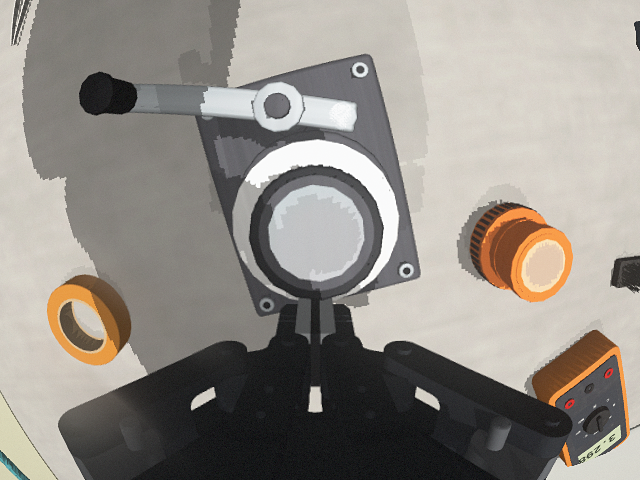

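The lens is nearly centred but still tilted, with the glass at (316,233). I'll back the finger off so friction can't hold the lens up, then look again.

```bash
python3 -m inch '[[-0.01,0,0,0,0,0,1],[-0.02,0,0,0,0,0,1],[-0.02,0,0,0,0,0,1],[-0.02,0,0,0,0,0,1]]'; python3 look.py w6; python3 - <<'E'
from h import *
for n in("side",):
    p,d,W,c=cloud(n); g=p.astype(int).sum(2); u,v=315,280
    cv2.imwrite("pics/sidecrop6.png",cv2.resize(p[220:340,260:380],(600,600),interpolation=cv2.INTER_CUBIC)[:,:,::-1])
E
```

```text
time: 5.85
tool_pos: [0.605, -0.1484, 0.0648]
tcp_rot: [-180.0, -0.0, 168.4]
wrist_force: [0.1, -0.3, -0.0]
gripper_width: 0.0001
gripper_force: 0.0
t 5.85 tcp-seat [ 0.0418 -0.0081] F [ 0.1 -0.3 -0. ]
glass 8296 [ 0.5635 -0.1389  0.1003] tilt [-0.015  0.026  1.   ] foot-seat [0.0011 0.0001 0.0024]
```

View pics/sidecrop6.png

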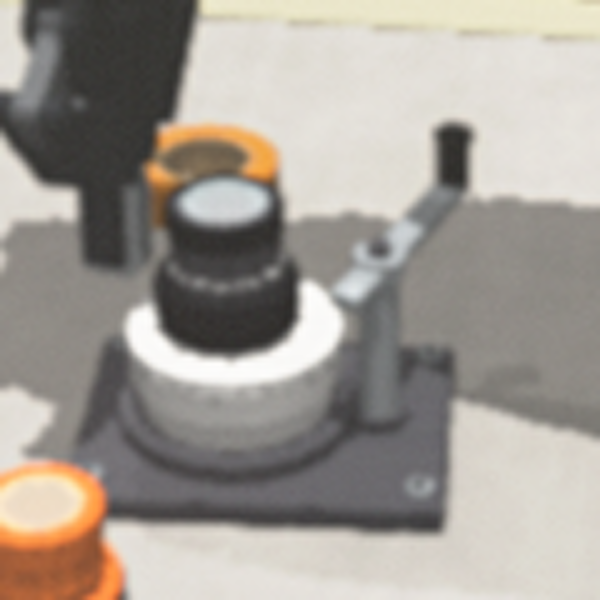

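The side crop shows the lens upright on the post at about (228,265), with the finger clear of it. I'll check height and tilt against the post-top plane as a reference.

```bash
cat > chk.py <<'E'
from h import *
def fit(q):
    for _ in range(3):
        c=q.mean(0); n=np.linalg.svd(q-c,full_matrices=False)[2][2]; n*=np.sign(n[2]); r=abs((q-c)@n); q=q[r<max(2*r.std(),.0008)]
    return c.round(4),n.round(3),len(q)
for n in("scene","side","wrist"):
    if n!="wrist": p,d,W,c=cloud(n)
    else:
        c=viewer.calibration(n);p,d=viewer.camera(n);v,u=np.mgrid[0:480,0:640]; x=(u-c['K'][0,2])/c['K'][0,0];y=(v-c['K'][1,2])/c['K'][1,1];th=np.hypot(x,y)+1e-9
        W=(np.stack([x/th*np.tan(th)*d,y/th*np.tan(th)*d,d],-1)-c['t'])@c['R']
    g=p.astype(int).sum(2); r=np.hypot(W[...,0]-.5632,W[...,1]+.1403)
    print(n,"post",fit(W[(d>0)&(r<.036)&(g>400)&(abs(W[...,2]-.05)<.005)]),"glass",fit(W[(d>0)&(r<.016)&(g>250)&(W[...,2]>.09)]))
    q=W[(d>0)&(W[...,2]>.056)&(W[...,2]<.066)&(r<.03)&(g<250)]; print(" ring",circ(q),len(q))
E
python3 chk.py
```

```text
scene post (array([ 0.5486, -0.1465,  0.051 ]), array([-0.005, -0.002,  1.   ]), 93) glass (array([ 0.565 , -0.141 ,  0.1769]), array([ 0.612, -0.791,  0.014]), 51)
 ring (array([ 0.5667, -0.1413]), np.float64(0.0238)) 71
side post (array([ 0.5579, -0.1279,  0.0496]), array([-0.004,  0.001,  1.   ]), 192) glass (array([ 0.5621, -0.1394,  0.238 ]), array([ 0.997, -0.073,  0.009]), 95)
 ring (array([ 0.5647, -0.1367]), np.float64(0.0232)) 134
wrist post (array([ 0.5476, -0.138 ,  0.051 ]), array([-0.   ,  0.001,  1.   ]), 5422) glass (array([ 0.5624, -0.1391,  0.1004]), array([-0.038,  0.019,  0.999]), 4484)
 ring (array([ 0.5658, -0.1405]), np.float64(0.0256)) 38
```

```bash
python3 - <<'E'
from h import *
for n in("scene","side"):
    p,d,W,c=cloud(n); g=p.astype(int).sum(2)
    for nm,(x,y,zl,zh,zb) in dict(spare=(.724,-.217,.042,.065,0),lens=(.5645,-.1395,.09,.115,.046)).items():
        r=np.hypot(W[...,0]-x,W[...,1]-y); m=(d>0)&(r<.021)&(W[...,2]>zl)&(W[...,2]<zh)&(g>330); q=W[m]
        C=q.mean(0);N=np.linalg.svd(q-C,full_matrices=False)[2][2];print(n,nm,len(q),C.round(4),"h",round(np.median(q[:,2])-zb,4),(N*np.sign(N[2])).round(3))
E
```

```text
scene spare 112 [ 0.7237 -0.2172  0.055 ] h 0.055 [0.01  0.012 1.   ]
scene lens 99 [ 0.5665 -0.1419  0.1007] h 0.0546 [-0.006  0.022  1.   ]
side spare 147 [ 0.7228 -0.2141  0.0528] h 0.0529 [0.045 0.015 0.999]
side lens 161 [ 0.5639 -0.1375  0.0989] h 0.0531 [-0.038 -0.016  0.999]
```

The lens stands as high as the upright spare in both views, so it is seated. Next is the clamp: rise, move round behind the knob, and sweep it closed.

```bash
python3 -m inch '[[0,0,-0.05,0,0,0,1],[0,0,-0.15,0,0,0,1],[0,0,-0.238,0,0,0,1],[0,0,-0.238,0,0,0,1],[0,0,-0.238,0,0,0,1]]'; python3 -m inch '[[0.17,-0.19,0,0,0,0,1],[0.17,-0.19,0,0,0,0,1],[0.17,-0.19,0,0,0,0,1],[0.17,-0.19,0,0,0,0,1],[0.17,-0.19,0,0,0,0,1]]'
```

```text
time: 6.62
tool_pos: [0.6055, -0.1486, 0.1619]
tcp_rot: [-180.0, 0.2, 168.4]
wrist_force: [-0.2, -0.6, -1.3]
gripper_width: -0.0001
gripper_force: 0.0
time: 7.03
tool_pos: [0.5223, -0.2096, 0.1596]
tcp_rot: [180.0, -0.1, 168.3]
wrist_force: [0.5, 0.8, 0.9]
gripper_width: 0.0003
gripper_force: 0.0
```

```bash
python3 -m inch '[[0,0,0.1,0,0,0,1],[0,0,0.17,0,0,0,1],[0,0,0.194,0,0,0,1],[0,0,0.194,0,0,0,1],[0,0,0.194,0,0,0,1]]'; python3 -m inch '[[0.017,-0.001,0,0,0,0,1],[0.034,-0.001,0,0,0,0,1],[0.051,-0.002,0,0,0,0,1],[0.07,0.001,0,0,0,0,1],[0.088,0.003,0,0,0,0,1]]'
```

```text
time: 7.45
tool_pos: [0.5235, -0.2086, 0.083]
tcp_rot: [180.0, -0.0, 168.4]
wrist_force: [0.6, -0.1, 1.1]
gripper_width: -0.0003
gripper_force: 0.0
time: 7.87
tool_pos: [0.4881, -0.2008, 0.0833]
tcp_rot: [-180.0, 0.1, 168.3]
wrist_force: [0.5, -0.5, 0.3]
gripper_width: -0.0
gripper_force: 0.3
```

```bash
python3 -m inch '[[0.02,0.006,0,0,0,0,1],[0.045,0.015,0,0,0,0,1],[0.0675,0.026,0,0,0,0,1],[0.083,0.042,0,0,0,0,1],[0.09,0.05,0,0,0,0,1]]'; python3 look.py w7
```

```text
time: 8.28
tool_pos: [0.4567, -0.1735, 0.0833]
tcp_rot: [-180.0, 0.0, 168.4]
wrist_force: [-0.7, -1.3, -0.8]
gripper_width: -0.0001
gripper_force: 0.2
t 8.2833 tcp-seat [-0.1065 -0.0332] F [-0.7 -1.3 -0.8]
glass 0 [nan nan nan] tilt [0. 0. 1.] foot-seat [nan nan nan]
  return _methods._mean(a, axis=axis, dtype=dtype,
  ret = um.true_divide(
look.py:8: RuntimeWarning: Mean of empty slice.
  C=np.median(q,0);q=q[abs(q-C).max(1)<.02];q=q[np.linalg.norm(q-C,axis=1)<.018];n=np.linalg.svd(q-q.mean(0))[2][2];n*=np.sign(n[2]);t=q.mean(0)
```

View pics/w7.png

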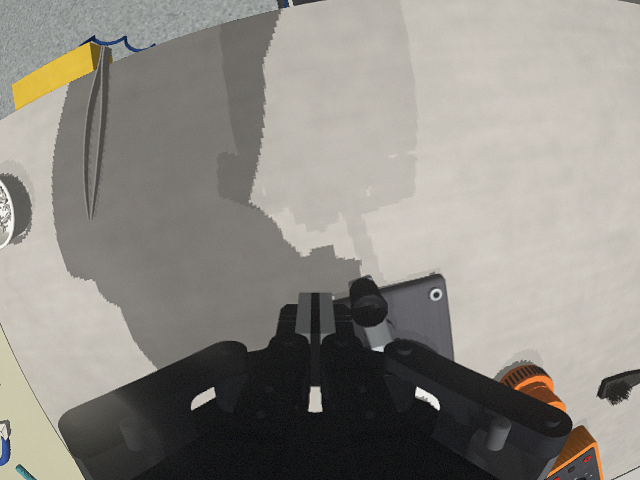

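The knob at (368,300) is touching the outside of the finger and nearly closed. I'll push mainly along tool +y until it meets the stop.

```bash
python3 -m inch '[[0.002,0.005,0,0,0,0,1],[0.004,0.01,0,0,0,0,1],[0.004,0.014,0,0,0,0,1],[0.004,0.017,0,0,0,0,1],[0.004,0.017,0,0,0,0,1]]';  python3 - <<'E'
from h import *
c=viewer.calibration("wrist");p,d=viewer.camera("wrist")
g=p.astype(int).sum(2); cv2.imwrite("pics/w8.png",cv2.resize(p[230:430,260:480],(660,600))[:,:,::-1])
E
```

```text
time: 8.75
tool_pos: [0.4573, -0.1673, 0.0825]
tcp_rot: [-180.0, -0.0, 168.3]
wrist_force: [-1.4, -3.4, 0.6]
gripper_width: 0.0002
gripper_force: 1.6
```

View pics/w8.png

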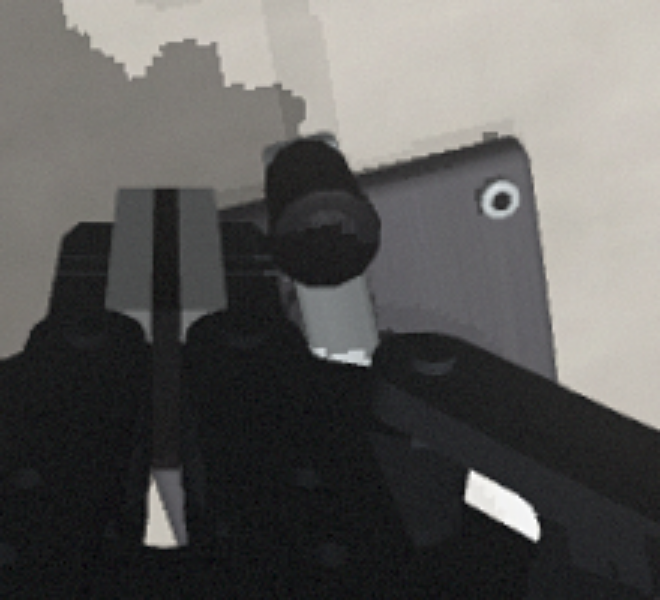

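The knob is at about (325,240) in the crop with 3.5 N on it, well above the roughly 0.5 N of friction, so it is at the stop. I'll retreat along tool -y, rise and check.

```bash
python3 -m inch '[[0,-0.02,0,0,0,0,1],[0,-0.05,0,0,0,0,1],[0,-0.06,0,0,0,0,1],[0,-0.06,0,0,0,0,1]]'; python3 -m inch '[[0,0,-0.1,0,0,0,1],[0,0,-0.2,0,0,0,1],[0,0,-0.3,0,0,0,1],[0,0,-0.3,0,0,0,1],[0,0,-0.3,0,0,0,1]]'; python3 -m inch '[[-0.05,-0.2,0,0,0,0,1],[-0.1,-0.2,0,0,0,0,1],[-0.1,-0.2,0,0,0,0,1],[-0.1,-0.2,0,0,0,0,1]]'
python3 - <<'E'
from h import *
I=[]
for n,(u,v) in dict(scene=(295,225),side=(315,275)).items():
    p,d,W,c=cloud(n); g=p.astype(int).sum(2)
    I.append(cv2.resize(p[v-50:v+50,u-50:u+50],(400,400),interpolation=cv2.INTER_CUBIC))
    k=W[(d>0)&(np.hypot(W[...,0]-.453,W[...,1]+.147)<.025)&(W[...,2]>.08)&(W[...,2]<.105)&(g<250)]; print(n,"knob",len(k),k.mean(0).round(4))
    dd=k.mean(0)[:2]-[.5131,-.1434]; print(" clamp deg",np.degrees(np.arctan2(dd[1],dd[0]))%360-183.4)
    m=(d>0)&(np.hypot(W[...,0]-.5645,W[...,1]+.1395)<.021)&(W[...,2]>.09)&(W[...,2]<.115)&(g>330);q=W[m];print(" glass",q.mean(0).round(4),len(q))
cv2.imwrite("pics/end.png",np.hstack(I)[:,:,::-1])
E
```

```text
time: 9.13
tool_pos: [0.4521, -0.1918, 0.0825]
tcp_rot: [-180.0, 0.0, 168.3]
wrist_force: [0.3, 0.4, -0.6]
gripper_width: 0.0001
gripper_force: 0.0
time: 9.55
tool_pos: [0.4531, -0.1905, 0.2041]
tcp_rot: [-180.0, 0.2, 168.4]
wrist_force: [-1.1, -0.9, -0.4]
gripper_width: -0.0003
gripper_force: 0.0
time: 9.88
tool_pos: [0.4754, -0.2791, 0.2008]
tcp_rot: [-180.0, -0.1, 168.2]
wrist_force: [-0.3, 0.9, -0.6]
gripper_width: 0.0002
gripper_force: 0.0
scene knob 50 [ 0.4546 -0.1505  0.0917]
 clamp deg 3.482717855191055
 glass [ 0.5668 -0.1421  0.1005] 103
side knob 77 [ 0.453  -0.1402  0.0911]
 clamp deg -6.486161612401133
 glass [ 0.5645 -0.1382  0.0988] 173
```

View pics/end.png

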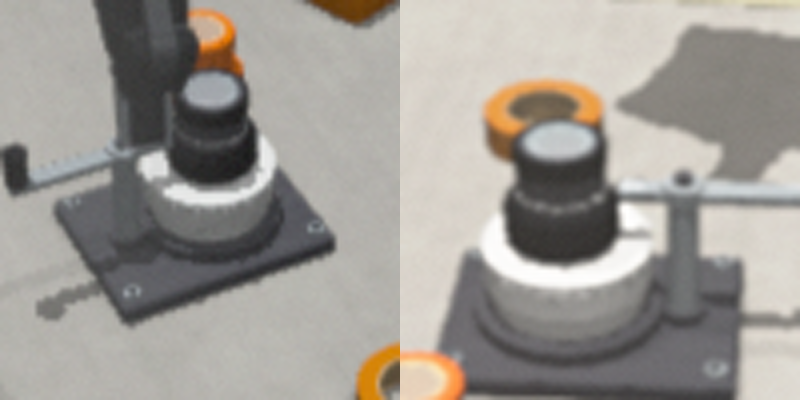

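Both crops show the lens upright in the seat and the clamp arm closed, pointing at the post, with its nose over the ring. The robot is clear of everything, so I'm handing in.

```bash
python3 -c "
from bench import order; print(order.hand_in())"
```

```text
the job is handed in; nothing more can be done
None
```

I tapped the lens until it dropped flat into the seat, pushed the swing clamp round to its stop with the nose over the lens's ring, and handed the job in at about 10 s; the hand-in call gave no verdict.

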